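# Free the seized clamp and lift off the citrus juicer

## Robot

A 6-joint arm with a two-finger parallel gripper is mounted at the origin on the work surface. World frame = base frame: x ahead of the robot, y to its left, z up, the work surface at z = 0. Lengths are in m, angles in rad, forces in N, time in s.
With the tool pointing down it reaches from about 0.3 to 0.875 m from the base axis. Payload 6.4 kg.
Tool frame: the origin (TCP) lies at the very end of the fingers, on their centre line; the grasp point (between the pads) lies 19 mm behind it; z points along the fingers, y is the direction in which the jaws open and shut (so a half turn about z gives the same grasp; the last joint's range is limited). The gripper opens to 85 mm and grips with 20 to 120 N. Pads are 22 mm wide; open, the fingers measure 114 mm over their backs; the gripper's body (76 mm by 85 mm) begins 54 mm behind the grasp point. The pads swing forward as they close: fully open they stand 13 mm farther back than shut.
Start: joints at [1.011, 0.181, 1.607, -0, 1.354, -0.206], TCP at [0.199, 0.539, 0.231] pointing down, gripper open.
Joint ranges: [-2.99, 2.99], [-0.89, 2.07], [0.3, 2.58], [-1.14, 4.28], [0, 2.63], [-3.12, 3.12]. Speed limits (rad/s): [2.57, 2.57, 3.01, 3.14, 3.14, 3.14].

## Interface

Orientations are given as a unit quaternion [w, x, y, z].
In Python, from bench import * gives the robot as it stands.
- The arm moves only by the tool arm_command, never from a script. Its argument "motion" is text: rows parted by semicolons, each of 7 numbers parted by spaces: the shift along the tool's x, y, z in units of 0.2 m (1.0 is 0.2 m), then the turn, a rotation vector about the tool's x, y, z in units of 60 degrees (1.0 is 60 degrees), then the opening, from 0 (shut) to 1 (fully open). In form: tx ty tz ax ay az grip; .... A call has 1 to 10 rows; each row shifts and turns the pose as measured when the row begins, along the tool's axes as they then stand; what a row does not reach is not made up. A row lasts 1/12 s, in which the tool goes at most 41.7 mm and 7.16 degrees, less where a joint would pass 70% of its speed; a pose out of reach is approached as far as the arm can. A call with a number of a shift or a turn outside -1 to 1 is refused whole. A call with a gripper value outside its range is refused whole. The fingers move at their own pace and stop on an object; the grip force is fixed at half the most. Time passes only in rows, so rows that do not move let the fingers close. It gives the time, the measured TCP pose, the force and the opening at its end, in the units of the state.
- get_obs(): the state, without advancing time (a new reading comes with each control period).
- camera(name): name is "side" or "top"; returns a dict with "img" (480x640x3 uint8, red, green, blue), "intrinsics" (3x3 intrinsics, pixels), "pose" (4x4, takes a point from camera to world coordinates). Camera axes: x right, y down, z forward; pixel columns grow to the right and rows downward; lengths in m; the calibration is good to about 2 mm. A picture is of the moment at which its call begins. There is no depth.
- hand_in(): hands the job in, once; it reports no verdict.
Trained networks look in the newest picture that a camera, given by its name, has taken for a name from the list of things; names that differ only in an ending like _2 or _b are one class to them, and where a whole thing is asked for, a point or a joint stands for the part that bears it (a point fixed in the world has none). Each returns a list of dicts, best first, with "conf" (0 to 1); they miss things now and then, are a little off and sometimes report something else, mostly with a low value. They report only what shows in the picture. A call takes as long as a camera call. They do not tell look-alikes from the thing itself.
- search_frame(camera, target): "box" ([left, top, right, bottom] in pixels, round what is visible of it).
The state is a dict: "time_s": time; "q": joint angles; "dq": joint speeds; "joint_efforts": joint torques, N m; "eef_pos": TCP position; "eef_rot": TCP orientation; "wrist_force": force on the tool from outside, world axes, zero at the start; "torque": the same for the moment, N m; "opening": opening from 0.0 (shut) to 1.0 (fully open).
Only numpy, scipy, OpenCV 4.12 (cv2) and the standard library are available. Lean on these libraries where they do the work, as an engineer would, in place of code of your own. Each camera call takes 0.05 s, during which the arm holds its last target.

## Task

The wing knob of the clamp that holds the yellow citrus juicer on its steel stand has seized with dried juice: rock it gently back and forth in small arcs, never twisting hard enough to shear its shank, until it breaks free, then turn it counter-clockwise until the tongue is swung right round to its stop, off the juicer's tab. Only then lift the juicer off and set it gently down, upright with its whole dish on the dark rubber drying mat. Leave the other things on the counter where they are and let go of everything.

Things in the scene. Friction and masses are not known exactly. Their poses are not given: they have to be found in the camera images.
- knob_grip (a point): steel wing knob of the clamp, axis vertical: an upright bar 46 mm long, 14 mm thick, 36 mm tall, taken by its flat sides. Point on the axis, 66 mm above the counter, 13 mm below the bar's top; from 23 mm below the point come a 24 mm collar, spindle and tongue. Own y runs along the bar (to the juicer when clamped), x across its thickness, z up
- clamp (a joint): spindle and tongue angle (rad): about 0 clamped, + counter-clockwise from above, off the tab from 0.8, stop at 1.3. Seized: loose for 0.03 to 0.25 rad each side (differs by side), then 0.28 to 0.4 N m makes it give a little and jam hard; only as firm a twist the other way gains the next bit. Jams lie at 0.05 to 0.28 rad, creeping outward; after 4 to 7 strokes, past 0.35, it is free and light
- knob (a joint): springy twist of the knob's shank: knob angle less spindle angle (rad, counter-clockwise positive); 0 untwisted, 3.0 N m per rad, so 0.12 to 0.14 is a firm twist (about 0.4 N m), worth holding for 0.2 s; the shank shears beyond 0.19 (0.57 N m) either way
- tongue_tip (a point): upper side of the end of the clamp's flat steel tongue, 40 mm from the spindle axis, 25 mm above the counter; y points along the tongue
- reamer (a point): yellow plastic juicer, loose, 0.15 to 0.3 kg: dish 96 mm across, 22 mm tall, with a ribbed round reamer post in its middle, 38 mm across, straight from 5 to 52 mm, domed to 72 mm above the underside. A tab 22 mm wide, 6 mm thick reaches along its -y to 75 mm from the centre, under the tongue. Point on the reamer's axis, 46 mm above the underside: grip here. z up
- seat (a point): middle of the juicer's place on the fixed stand, on the steel plate (130 x 190 mm), 12 mm above the counter; three 5 mm high lugs keep the juicer centred. +y points from the knob to the juicer; the knob's axis is 97 mm away along -y
- juicer_foot (a point): centre of the juicer's underside; z up out of the dish
- mat_centre (a point): centre of the top of the fixed dark rubber drying mat, 190 x 190 mm, its top 4 mm above the counter; x and y along its edges
- juicer: the juicer as a whole, origin at the centre of its underside
- shaker: bystander: steel shaker with a flip-top lid, 64 mm across, 126 mm tall, origin under its centre
- tongs: bystander: sugar tongs of steel, lying, 125 mm long, 40 mm wide, 10 mm high
- sugar_bowl: bystander: small white bowl, 80 mm across, 50 mm tall
Not all that is in view belongs to the job. Of the things like the juicer, leave any that is orange; of the rest the smaller one is meant.

How it is judged:
By the outcome, as a careful person would: the job done as asked, in the order asked, and still so for the second after the job is handed in, with the robot touching nothing.
It also fails if it takes over 72 s, if anything falls off the work surface, if the arm or the gripper's body presses on something with over 40 N, if the wrist force passes 120 N, or if a joint passes its speed limit or range.

## Working session

There is one attempt and no reset: what is moved stays moved. The work goes in short steps, Python scripts to look and compute and a tool call to move; the robot and the scene stay as the last step left them, time stands still between calls to the robot, and variables do not carry over. Pictures are saved under pics/ and viewed, and the job is handed in when it is done.

Besides the shell and the picture viewer there is one more tool, called after ">>>" by a JSON object that holds its "fn" and its "kwargs". arm_command: Moves the arm, as the interface text tells. Shifts and turns lie within -1 to 1; 1 stands for 0.2 m of shift or 60 degrees of turn. Its arguments: {"type":"object","properties":{"motion":{"type":"string"}},"required":["motion"]}

```bash
mkdir -p pics; ls; python3 - <<'E'
from bench import *
import cv2
for n in("side","top"):
    c=camera(n); cv2.imwrite(f"pics/{n}0.png",c["img"][:,:,::-1]); print(n,c["intrinsics"].tolist(),c["pose"].round(4).tolist())
    for t in["knob_grip","tongue_tip","juicer","reamer","seat","mat_centre","shaker","tongs","sugar_bowl"]:
        try: print(t,[(d["box"],round(d["conf"],2)) for d in search_frame(n,t)])
        except Exception as e: print(t,e)
print(get_obs())
E
```

```text
pics
side [[495.2948798050129, 0.0, 322.0149078657384], [0.0, 495.2948798050129, 242.23787882078668], [0.0, 0.0, 1.0]] [[0.9416, -0.2461, 0.2299, 0.2922], [-0.3363, -0.724, 0.6023, -0.6044], [0.0182, -0.6444, -0.7644, 0.8133], [0.0, 0.0, 0.0, 1.0]]
knob_grip [([339.5, 330.5, 349.0, 366.4], 0.84)]
tongue_tip [([343.3, 329.4, 353.2, 365.1], 0.6)]
juicer [([318.6, 282.2, 370.3, 341.2], 0.8), ([435.8, 289.4, 531.2, 351.5], 0.69), ([196.1, 344.7, 252.5, 424.3], 0.69), ([247.8, 243.6, 291.0, 281.3], 0.15)]
reamer [([434.4, 286.1, 528.5, 350.7], 0.84), ([198.6, 347.2, 251.4, 425.6], 0.62), ([320.9, 285.4, 371.6, 347.6], 0.56)]
seat [([310.6, 289.6, 383.9, 384.0], 0.85)]
mat_centre [([222.1, 151.6, 325.1, 230.7], 0.76)]
shaker [([314.9, 210.0, 347.3, 267.2], 0.8)]
tongs [([248.9, 244.9, 288.8, 279.7], 0.72), ([351.4, 226.1, 406.7, 252.0], 0.63)]
sugar_bowl [([249.5, 242.0, 291.3, 281.6], 0.95)]
top [[554.5583418735496, 0.0, 319.34456944133916], [0.0, 554.5583418735496, 237.05309049546216], [0.0, 0.0, 1.0]] [[-0.0009, -0.9818, 0.1902, 0.3081], [-0.9996, -0.0044, -0.0278, 0.0033], [0.0282, -0.
[... 691 characters left out ...]
0.58)]
{'time_s': 1.0, 'q': array([ 1.01070370e+00,  1.80789094e-01,  1.60699770e+00,  2.52500759e-05,
        1.35379119e+00, -2.06307822e-01]), 'dq': array([ 2.64917984e-04,  2.31577653e-04, -9.82410880e-04,  4.03151501e-05,
       -5.10477224e-04, -2.74218211e-05]), 'joint_efforts': array([-7.59999766e-04, -4.44851124e+01, -3.51679516e+01, -1.64256585e-04,
        7.86863548e-04,  1.38146083e-05]), 'eef_pos': array([0.19920048, 0.53941416, 0.23129571]), 'eef_rot': array([-8.69315477e-06,  1.75973998e-01,  9.84394815e-01,  1.14105420e-05]), 'wrist_force': array([-0.04588279,  0.16067973, -0.00298587]), 'torque': array([-0.01357392,  0.03771126,  0.00645217]), 'opening': 0.9991517330415212}
```

View pics/side0.png

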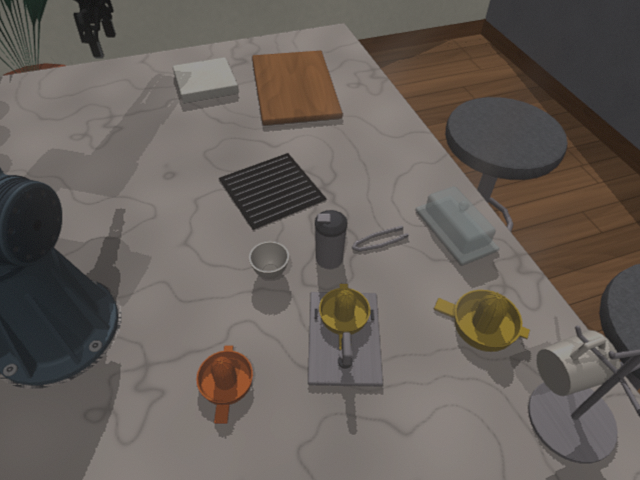

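View pics/top0.png

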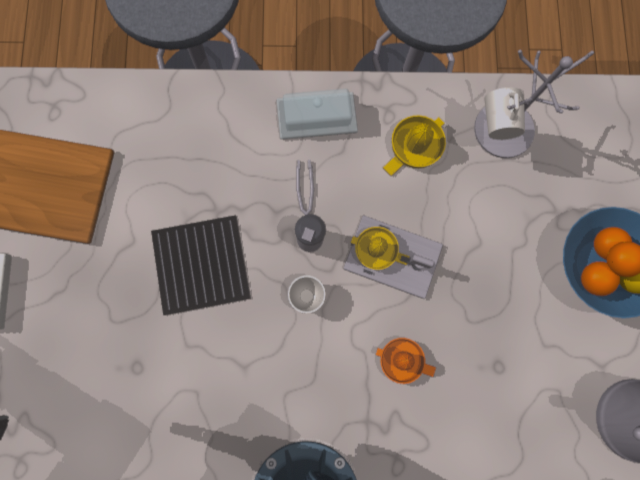

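```bash
python3 - <<'E'
import cv2
a=cv2.imread("pics/top0.png")[210:310,330:450]; cv2.imwrite("pics/ctop0.png",cv2.resize(a,None,fx=6,fy=6,interpolation=cv2.INTER_CUBIC))
a=cv2.imread("pics/side0.png")[270:390,300:400]; cv2.imwrite("pics/cside0.png",cv2.resize(a,None,fx=5,fy=5,interpolation=cv2.INTER_CUBIC))
E
```

```text
(no output)
```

View pics/ctop0.png

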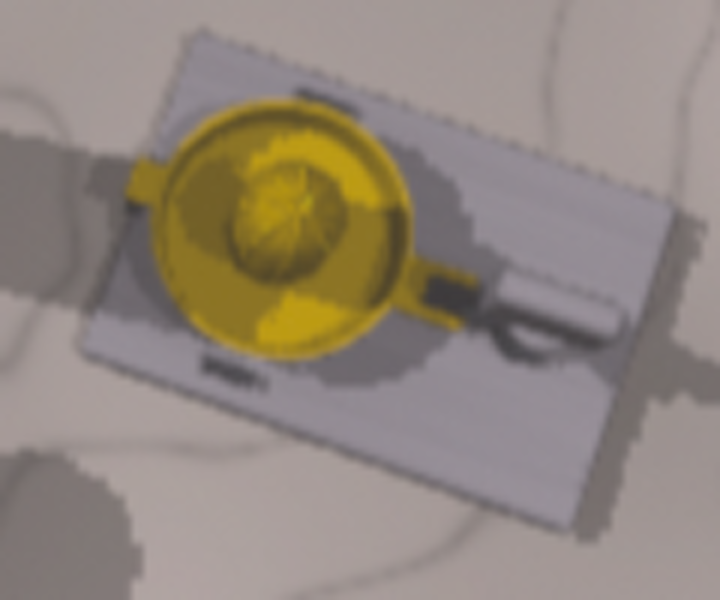

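View pics/cside0.png

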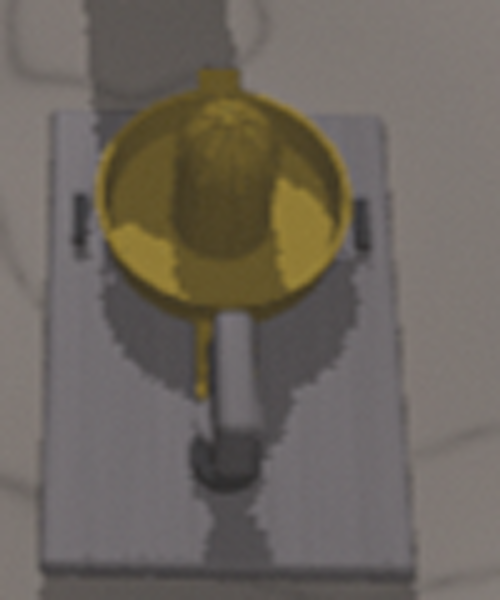

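The three juicers in the top view are yellow at (378,248) on the stand, a larger yellow one at (419,141), and orange at (404,360). The one meant is on the stand, since it isn't orange, is the smaller yellow one and is clamped; the crop confirms this. Next I'll measure.

```bash
cat > h.py <<'E'
from bench import *
import numpy as np, cv2
from scipy.spatial.transform import Rotation as R
def ray(c,px):
    K=c["intrinsics"];P=c["pose"];d=P[:3,:3]@np.linalg.inv(K)@np.array([px[0],px[1],1.]);return P[:3,3],d
def onz(c,px,z):
    o,d=ray(c,px);return (o+d*(z-o[2])/d[2])
def proj(c,p):
    P=c["pose"];q=P[:3,:3].T@(np.asarray(p)-P[:3,3]);u=c["intrinsics"]@q;return u[:2]/u[2]
E
python3 - <<'E'
from h import *
ct=camera("top");cs=camera("side")
T=lambda x,y:(330+(x+.5)/6-.5,210+(y+.5)/6-.5)
S=lambda x,y:(300+(x+.5)/5-.5,270+(y+.5)/5-.5)
f=lambda p:np.round(p,4).tolist()
A=[onz(ct,T(*p),.012) for p in[(200,35),(678,205),(575,530),(82,350)]]
B=[onz(cs,S(*p),.012) for p in[(52,112),(380,118),(412,575),(42,568)]]
print("plate top",[f(a) for a in A],f(np.mean(A,0)));print("plate side",[f(a) for a in B],f(np.mean(B,0)))
for X,n in((A,'t'),(B,'s')):
    print([round(float(np.linalg.norm(X[i]-X[(i+1)%4])),4) for i in range(4)])
l=(A[0]-A[1]+A[3]-A[2]);print("yaw long axis top",np.degrees(np.arctan2(l[1],l[0])))
l=(B[0]-B[3]+B[1]-B[2]);print("side",np.degrees(np.arctan2(l[1],l[0])))
k=[onz(ct,T(*p),.079) for p in[(502,286),(618,314)]];print("knob top",[f(a) for a in k],f(np.mean(k,0)))
k=[onz(cs,S(*p),.079) for p in[(234,314),(242,430)]];print("knob side",[f(a) for a in k],f(np.mean(k,0)))
# dish rim: yellow mask ellipse
for n,c in(("top",ct),("side",cs)):
    h=cv2.cvtColor(c["img"],cv2.COLOR_RGB2HSV);m=cv2.inRange(h,(20,120,40),(35,255,255))
    roi=np.zeros_like(m); 
    if n=="top": roi[215:280,340:412]=1
    else: roi[278:355,310:380]=1
    m=m*roi;ys,xs=np.nonzero(m);print(n,xs.min(),xs.max(),ys.min(),ys.max())
# mat
h=ct["img"].mean(2); m=(h<70).astype(np.uint8); m[:205]=0;m[325:]=0;m[:,:140]=0;m[:,262:]=0
m=cv2.morphologyEx(m,cv2.MORPH_CLOSE,np.ones((7,7)))
r=cv2.minAreaRect(cv2.findNonZero(m));bp=cv2.boxPoints(r);M=[onz(ct,p,.004) for p in bp];print("mat",[f(a) for a in M],f(np.mean(M,0)))
for i in range(4):print(np.linalg.norm(M[i]-M[(i+1)%4]))
print("dish rim edges crop top", [f(onz(ct,T(*p),.034)) for p in[(282,98),(282,357),(150,215),(413,240)]])
print("reamer dome top crop", f(onz(ct,T(292,203),.08)))
print("side dome", f(onz(cs,S(226,108),.084)), "dish side LR", [f(onz(cs,S(*p),.034)) for p in[(97,195),(352,205),(225,85),(225,320)]])
for t,c,p in (("shaker","t",(310,228)),):pass
E
```

```text
plate top [[0.5906, -0.1281, 0.012], [0.5271, -0.3042, 0.012], [0.4072, -0.2614, 0.012], [0.4724, -0.083, 0.012]] [0.4993, -0.1942, 0.012]
plate side [[0.4683, -0.085, 0.012], [0.5885, -0.1292, 0.012], [0.5233, -0.3054, 0.012], [0.4048, -0.2615, 0.012]] [0.4962, -0.1953, 0.012]
[0.1872, 0.1273, 0.1899, 0.1264]
[0.1281, 0.1879, 0.1264, 0.1876]
yaw long axis top 70.04489223627168
side 69.94180432692178
knob top [[0.4861, -0.2243, 0.079], [0.4764, -0.2644, 0.079]] [0.4812, -0.2444, 0.079]
knob side [[0.4852, -0.226, 0.079], [0.4719, -0.2667, 0.079]] [0.4785, -0.2463, 0.079]
top 351 408 227 269
side 319 369 284 348
mat [[0.5551, 0.3461, 0.004], [0.5908, 0.1567, 0.004], [0.405, 0.1197, 0.004], [0.372, 0.3042, 0.004]] [0.4807, 0.2317, 0.004]
0.19275269042007084
0.18945329439609587
0.1874851561118763
0.18778726481357058
dish rim edges crop top [[0.562, -0.1552, 0.034], [0.4671, -0.1532, 0.034], [0.5186, -0.1065, 0.034], [0.5098, -0.2016, 0.034]]
reamer dome top crop [0.5148, -0.1517, 0.08]
side dome [0.5116, -0.1502, 0.084] dish side LR [[0.4673, -0.1397, 0.034], [0.555, -0.1745, 0.034], [0.5302, -0.109, 0.034], [0.4931, -0.204, 0.034]]
```

>>> {"fn": "arm_command", "kwargs": {"motion": "-0.125 -0.15 0 0 0 0 1;-0.125 -0.15 0 0 0 0 1;-0.125 -0.15 0 0 0 0 1;-0.125 -0.15 0 0 0 0 1;-0.125 -0.15 0 0 0 0 1;-0.125 -0.15 0 0 0 0 1;-0.125 -0.15 0 0 0 0 1;-0.125 -0.15 0 0 0 0 1;-0.125 -0.15 0 0 0 0 1;-0.125 -0.15 0 0 0 0 1"}}

```text
time_s: 1.93
eef_pos: [0.3321, 0.1637, 0.23]
eef_rot: [0.002, 0.169, 0.986, 0.002]
wrist_force: [1.9, 0.4, -0.4]
opening: 1.003
```

>>> {"fn": "arm_command", "kwargs": {"motion": "-0.125 -0.15 0 0 0 0 1;-0.125 -0.15 0 0 0 0 1;-0.125 -0.15 0 0 0 0 1;-0.125 -0.15 0 0 0 0 1;-0.125 -0.15 0 0 0 0 1;-0.125 -0.15 0 0 0 0 1;-0.125 -0.15 0 0 0 0 1;-0.125 -0.15 0 0 0 0 1;-0.125 -0.15 0 0 0 0 1;-0.125 -0.15 0 0 0 0 1"}}

```text
time_s: 2.77
eef_pos: [0.4708, -0.2239, 0.2345]
eef_rot: [0.008, 0.17, 0.985, 0.002]
wrist_force: [0.0, 0.1, 1.0]
opening: 0.996
```

>>> {"fn": "arm_command", "kwargs": {"motion": "0 0 0 0 0 0.115 1;0 0 0 0 0 0.115 1;0 0 0 0 0 0.115 1;0 0 0 0 0 0.115 1;0 0 0 0 0 0.115 1;0 0 0 0 0 0.115 1;0 0 0 0 0 0.115 1;0 0 0 0 0 0.115 1;0 0 0 0 0 0.115 1;0 0 0 0 0 0.115 1"}}

```text
time_s: 3.6
eef_pos: [0.472, -0.2357, 0.233]
eef_rot: [0.006, 0.715, 0.7, 0.005]
wrist_force: [0.0, 0.3, -0.2]
opening: 1.002
```

```bash
cat >> h.py <<'E'
def st(target=None,yaw=None):
    o=get_obs();q=o["eef_rot"];r=R.from_quat([q[1],q[2],q[3],q[0]]);m=r.as_matrix()
    y=np.degrees(np.arctan2(m[1,1],m[0,1]))
    print("t",round(o["time_s"],2),"p",o["eef_pos"].round(4),"yaw_y",round(y,2),"q6",round(o["q"][5],3),"op",round(o["opening"],3),"F",np.round(o["wrist_force"],1),"T",np.round(o["torque"],3))
    if target is not None:
        d=m.T@(np.asarray(target)-o["eef_pos"])/.2;print(" shift units",d.round(3))
        if yaw is None: yaw=y
        a=np.radians(yaw); D=np.array([[np.sin(a),np.cos(a),0],[-np.cos(a),np.sin(a),0],[0,0,-1]]).T if False else np.column_stack([np.cross([np.cos(a),np.sin(a),0],[0,0,-1]),[np.cos(a),np.sin(a),0],[0,0,-1]])
        rv=R.from_matrix(m.T@D).as_rotvec()/np.radians(60);print(" turn units",rv.round(4))
E
python3 - <<'E'
from h import *
st([.480,-.245,.12],-18)
E
```

```text
t 3.6 p [ 0.472  -0.2357  0.233 ] yaw_y -1.22 q6 -0.675 op 1.002 F [ 0.   0.3 -0.2] T [ 0.038 -0.013 -0.037]
 shift units [-0.045  0.032  0.566]
 turn units [ 0.0153 -0.0009  0.2797]
```

>>> {"fn": "arm_command", "kwargs": {"motion": "-0.02 0.02 0.1 0.005 0 0.1 1;-0.025 0.01 0.12 0.005 0 0.1 1;0 0 0.12 0.005 0 0.08 1;0 0 0.12 0 0 0 1;0 0 0.1 0 0 0 1;0 0 0 0 0 0 1"}}

```text
time_s: 4.1
eef_pos: [0.4808, -0.2474, 0.1206]
eef_rot: [0.004, 0.816, 0.578, 0.001]
wrist_force: [-1.4, 0.7, -0.4]
opening: 1.001
```

```bash
python3 - <<'E'
from h import *
st([.480,-.245,.05],-18)
for n in("top","side"):
    c=camera(n);u,v=map(int,proj(c,[.49,-.21,.06]));a=c["img"][v-60:v+60,u-75:u+75,::-1];cv2.imwrite(f"pics/{n}1.png",cv2.resize(a,None,fx=4,fy=4))
E
```

```text
t 4.1 p [ 0.4808 -0.2474  0.1206] yaw_y -19.32 q6 -0.359 op 1.001 F [-1.4  0.7 -0.4] T [ 0.034 -0.009  0.037]
 shift units [ 0.011 -0.01   0.353]
 turn units [ 0.0074  0.002  -0.022 ]
```

View pics/side1.png

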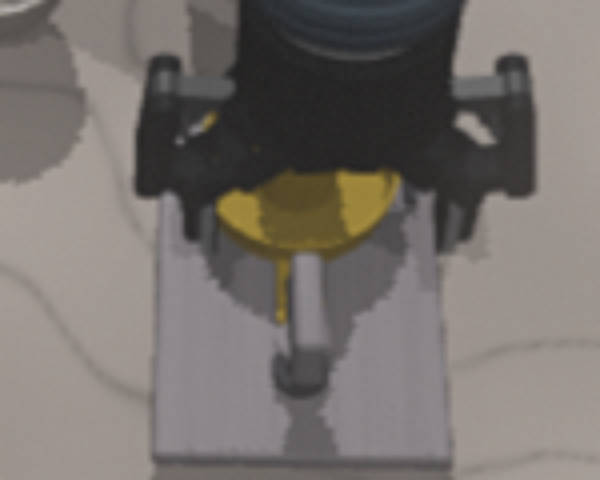

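>>> {"fn": "arm_command", "kwargs": {"motion": "0.006 -0.005 0.1 0.004 0 -0.011 1;0.005 -0.005 0.1 0.003 0 -0.011 1;0 0 0.1 0 0 0 1;0 0 0.05 0 0 0 1;0 0 0 0 0 0 1"}}

```text
time_s: 4.62
eef_pos: [0.489, -0.2521, 0.0632]
eef_rot: [0.012, 0.808, 0.589, 0.002]
wrist_force: [-0.9, 1.0, -0.6]
opening: 1.003
```

```bash
python3 - <<'E'
from h import *
st([.480,-.245,.05],-18)
E
```

```text
t 4.62 p [ 0.489  -0.2521  0.0632] yaw_y -17.84 q6 -0.378 op 1.003 F [-0.9  1.  -0.6] T [-0.023  0.028  0.005]
 shift units [ 0.021 -0.055  0.064]
 turn units [0.0214 0.0104 0.0026]
```

>>> {"fn": "arm_command", "kwargs": {"motion": "0.02 -0.055 0.02 0.02 0.01 0 1;0 0 0.03 0 0 0 1;0 0 0 0 0 0 1"}}

```text
time_s: 4.87
eef_pos: [0.4813, -0.246, 0.0563]
eef_rot: [0.002, 0.808, 0.589, 0.001]
wrist_force: [-0.0, 0.6, -0.1]
opening: 1.0
```

```bash
python3 - <<'E'
from h import *
st([.480,-.245,.05],-18)
E
```

```text
t 4.87 p [ 0.4813 -0.246   0.0563] yaw_y -17.82 q6 -0.382 op 1.0 F [-0.   0.6 -0.1] T [ 0.032 -0.026  0.009]
 shift units [ 0.003 -0.008  0.031]
 turn units [0.0044 0.0014 0.003 ]
```

>>> {"fn": "arm_command", "kwargs": {"motion": "0.003 -0.008 0.02 0.004 0 0 0.35;0 0 0.01 0 0 0 0.35;0 0 0 0 0 0 0.35;0 0 0 0 0 0 0.35;0 0 0 0 0 0 0.35;0 0 0 0 0 0 0.35"}}

```text
time_s: 5.37
eef_pos: [0.4812, -0.2461, 0.0523]
eef_rot: [0.003, 0.808, 0.589, -0.0]
wrist_force: [0.4, 0.1, -0.7]
opening: 0.346
```

```bash
python3 - <<'E'
from h import *
st([.480,-.245,.05],-18)
for n in("top","side"):
    c=camera(n);u,v=map(int,proj(c,[.48,-.235,.06]));a=c["img"][v-45:v+45,u-60:u+60,::-1];cv2.imwrite(f"pics/{n}2.png",cv2.resize(a,None,fx=6,fy=6))
E
```

```text
t 5.37 p [ 0.4812 -0.2461  0.0523] yaw_y -17.82 q6 -0.379 op 0.346 F [ 0.4  0.1 -0.7] T [ 0.015 -0.046 -0.09 ]
 shift units [ 0.003 -0.008  0.012]
 turn units [0.0039 0.003  0.0029]
```

View pics/side2.png

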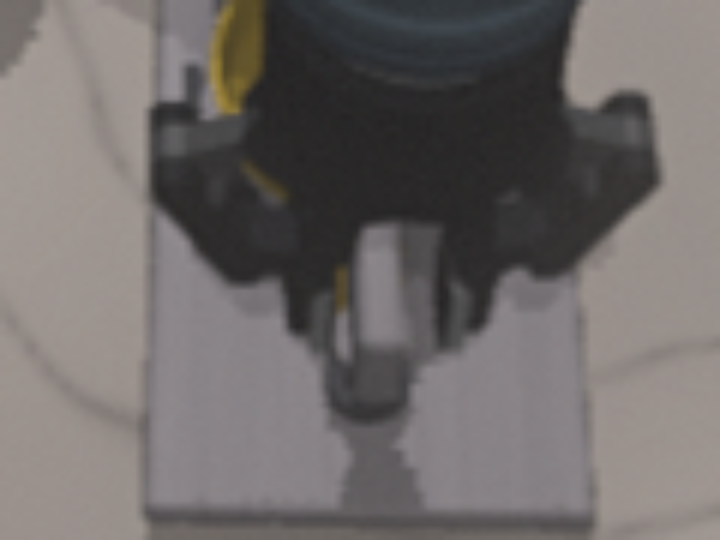

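>>> {"fn": "arm_command", "kwargs": {"motion": "0 0 0 0 0 0 0;0 0 0 0 0 0 0;0 0 0 0 0 0 0;0 0 0 0 0 0 0;0 0 0 0 0 0 0"}}

```text
time_s: 5.88
eef_pos: [0.4792, -0.2456, 0.0527]
eef_rot: [0.001, 0.808, 0.589, -0.001]
wrist_force: [-0.2, 0.7, 0.6]
opening: 0.152
```

```bash
cat >> h.py <<'E'
def tq(n=4):
    # average torque over n control periods, using camera calls (0.05 s each)
    Z=[];Y=[];E=[]
    for i in range(n):
        camera("top");o=get_obs();Z.append(o["torque"][2]);E.append(o["joint_efforts"][5])
        q=o["eef_rot"];m=R.from_quat([q[1],q[2],q[3],q[0]]).as_matrix();Y.append(np.degrees(np.arctan2(m[1,1],m[0,1])))
    print("Tz",np.round(Z,3),"mean",round(np.mean(Z),3),"yaw",round(np.mean(Y),2),"eff6",np.round(E,3))
E
python3 - <<'E'
from h import *
st();tq();st([.48,-.245,.05],-18)
E
```

```text
t 5.88 p [ 0.4792 -0.2456  0.0527] yaw_y -17.8 q6 -0.379 op 0.152 F [-0.2  0.7  0.6] T [ 0.067 -0.019 -0.023]
Tz [-0.05  -0.033 -0.019 -0.06 ] mean -0.04 yaw -17.79 eff6 [-0.012 -0.012 -0.013 -0.013]
t 6.08 p [ 0.4792 -0.2456  0.0527] yaw_y -17.79 q6 -0.379 op 0.154 F [-0.7  0.4 -0.4] T [ 0.01  -0.107 -0.06 ]
 shift units [0.004 0.003 0.014]
 turn units [-0.0009  0.003   0.0035]
```

>>> {"fn": "arm_command", "kwargs": {"motion": "0 0 0 0 0 -0.02 0;0 0 0 0 0 -0.02 0;0 0 0 0 0 -0.02 0;0 0 0 0 0 -0.02 0;0 0 0 0 0 -0.02 0;0 0 0 0 0 0 0"}}

```text
time_s: 6.58
eef_pos: [0.4794, -0.2456, 0.0527]
eef_rot: [0.0, 0.772, 0.635, -0.001]
wrist_force: [-0.6, -0.4, 0.7]
opening: 0.156
```

```bash
python3 - <<'E'
from h import *
tq(2);st([.48,-.245,.05])
E
```

```text
Tz [-0.115 -0.062] mean -0.088 yaw -11.22 eff6 [-0.225 -0.163]
t 6.68 p [ 0.4794 -0.2456  0.0527] yaw_y -11.24 q6 -0.494 op 0.151 F [-0.4 -0.3 -0.3] T [-0.005 -0.059 -0.062]
 shift units [0.004 0.002 0.013]
 turn units [-0.001   0.0028  0.    ]
```

>>> {"fn": "arm_command", "kwargs": {"motion": "0 0 0 0 0 -0.02 0;0 0 0 0 0 -0.02 0;0 0 0 0 0 0 0"}}

```text
time_s: 6.93
eef_pos: [0.4795, -0.2457, 0.0527]
eef_rot: [0.001, 0.758, 0.652, -0.001]
wrist_force: [0.7, -0.5, -0.0]
opening: 0.151
```

```bash
python3 - <<'E'
from h import *
tq(5)
E
```

```text
Tz [-0.179 -0.199 -0.2   -0.204 -0.192] mean -0.195 yaw -8.73 eff6 [-0.324 -0.263 -0.214 -0.196 -0.19 ]
```

>>> {"fn": "arm_command", "kwargs": {"motion": "0 0 0 0 0 -0.02 0;0 0 0 0 0 -0.02 0;0 0 0 0 0 0 0"}}

```text
time_s: 7.43
eef_pos: [0.4796, -0.2457, 0.0527]
eef_rot: [0.001, 0.744, 0.668, -0.001]
wrist_force: [0.8, -0.8, -0.1]
opening: 0.15
```

```bash
python3 - <<'E'
from h import *
tq(4)
E
```

```text
Tz [-0.319 -0.333 -0.299 -0.301] mean -0.313 yaw -6.22 eff6 [-0.438 -0.379 -0.329 -0.31 ]
```

>>> {"fn": "arm_command", "kwargs": {"motion": "0 0 0 0 0 -0.027 0;0 0 0 0 0 0 0;0 0 0 0 0 0 0"}}

```text
time_s: 7.88
eef_pos: [0.4797, -0.2457, 0.0527]
eef_rot: [0.001, 0.735, 0.678, -0.001]
wrist_force: [1.6, -0.1, -0.2]
opening: 0.148
```

```bash
python3 - <<'E'
from h import *
tq(4)
E
```

```text
Tz [-0.373 -0.386 -0.408 -0.387] mean -0.389 yaw -4.63 eff6 [-0.378 -0.374 -0.366 -0.363]
```

>>> {"fn": "arm_command", "kwargs": {"motion": "0 0 0 0 0 -0.01 0;0 0 0 0 0 0 0;0 0 0 0 0 0 0"}}

```text
time_s: 8.33
eef_pos: [0.4798, -0.2457, 0.0527]
eef_rot: [0.001, 0.731, 0.682, -0.001]
wrist_force: [0.6, -0.5, 0.3]
opening: 0.154
```

```bash
python3 - <<'E'
from h import *
tq(3)
E
```

```text
Tz [-0.412 -0.387 -0.321] mean -0.373 yaw -4.0 eff6 [-0.401 -0.406 -0.401]
```

>>> {"fn": "arm_command", "kwargs": {"motion": "0 0 0 0 0 0.05 0;0 0 0 0 0 0.05 0;0 0 0 0 0 0.05 0;0 0 0 0 0 0.05 0;0 0 0 0 0 0.05 0;0 0 0 0 0 0 0"}}

```text
time_s: 8.98
eef_pos: [0.4792, -0.2456, 0.0527]
eef_rot: [0.001, 0.816, 0.578, -0.002]
wrist_force: [-0.8, 0.0, -0.7]
opening: 0.153
```

```bash
python3 - <<'E'
from h import *
tq(3)
E
```

```text
Tz [-0.048 -0.037  0.035] mean -0.017 yaw -19.27 eff6 [0.341 0.119 0.01 ]
```

>>> {"fn": "arm_command", "kwargs": {"motion": "0 0 0 0 0 0.025 0;0 0 0 0 0 0.025 0;0 0 0 0 0 0.025 0;0 0 0 0 0 0.025 0;0 0 0 0 0 0 0"}}

```text
time_s: 9.55
eef_pos: [0.479, -0.2455, 0.0527]
eef_rot: [0.001, 0.846, 0.534, -0.002]
wrist_force: [0.2, 0.2, -0.5]
opening: 0.153
```

```bash
python3 - <<'E'
from h import *
tq(3)
E
```

```text
Tz [0.019 0.012 0.001] mean 0.011 yaw -25.39 eff6 [0.183 0.081 0.023]
```

>>> {"fn": "arm_command", "kwargs": {"motion": "0 0 0 0 0 0.025 0;0 0 0 0 0 0.025 0;0 0 0 0 0 0.025 0;0 0 0 0 0 0.025 0;0 0 0 0 0 0 0"}}

```text
time_s: 10.12
eef_pos: [0.4788, -0.2455, 0.0527]
eef_rot: [0.001, 0.872, 0.489, -0.002]
wrist_force: [0.3, 0.7, -0.9]
opening: 0.152
```

```bash
python3 - <<'E'
from h import *
tq(3)
E
```

```text
Tz [0.121 0.198 0.217] mean 0.179 yaw -31.33 eff6 [0.348 0.225 0.174]
```

>>> {"fn": "arm_command", "kwargs": {"motion": "0 0 0 0 0 0.021 0;0 0 0 0 0 0.021 0;0 0 0 0 0 0.018 0;0 0 0 0 0 0 0;0 0 0 0 0 0 0"}}

```text
time_s: 10.68
eef_pos: [0.4786, -0.2454, 0.0527]
eef_rot: [0.001, 0.888, 0.461, -0.003]
wrist_force: [-1.3, -0.3, -1.0]
opening: 0.149
```

```bash
python3 - <<'E'
from h import *
tq(4);st([.48,-.245,.05])
E
```

```text
Tz [0.316 0.3   0.348 0.31 ] mean 0.318 yaw -35.15 eff6 [0.337 0.341 0.324 0.317]
t 10.88 p [ 0.4786 -0.2454  0.0527] yaw_y -35.15 q6 -0.074 op 0.152 F [-0.9 -0.3 -0.3] T [-0.038 -0.265  0.31 ]
 shift units [0.006 0.004 0.013]
 turn units [-0.001   0.0051  0.    ]
```

>>> {"fn": "arm_command", "kwargs": {"motion": "0 0 0 0 0 0.022 0;0 0 0 0 0 0 0;0 0 0 0 0 0 0"}}

```text
time_s: 11.13
eef_pos: [0.4786, -0.2454, 0.0527]
eef_rot: [0.001, 0.893, 0.449, -0.003]
wrist_force: [-0.4, 0.8, 0.2]
opening: 0.155
```

```bash
python3 - <<'E'
from h import *
tq(4)
E
```

```text
Tz [0.316 0.269 0.378 0.381] mean 0.336 yaw -36.58 eff6 [0.338 0.351 0.332 0.323]
```

>>> {"fn": "arm_command", "kwargs": {"motion": "0 0 0 0 0 0.02 0;0 0 0 0 0 0 0;0 0 0 0 0 0 0"}}

```text
time_s: 11.58
eef_pos: [0.4785, -0.2454, 0.0527]
eef_rot: [0.001, 0.898, 0.439, -0.003]
wrist_force: [-0.5, -0.2, -0.8]
opening: 0.153
```

```bash
python3 - <<'E'
from h import *
tq(4)
E
```

```text
Tz [0.357 0.349 0.312 0.333] mean 0.338 yaw -37.89 eff6 [0.336 0.352 0.338 0.332]
```

>>> {"fn": "arm_command", "kwargs": {"motion": "0 0 0 0 0 0.02 0;0 0 0 0 0 0 0;0 0 0 0 0 0 0"}}

```text
time_s: 12.03
eef_pos: [0.4785, -0.2454, 0.0527]
eef_rot: [0.001, 0.903, 0.429, -0.003]
wrist_force: [-0.1, 1.2, 0.0]
opening: 0.152
```

```bash
python3 - <<'E'
from h import *
tq(4)
E
```

```text
Tz [0.373 0.446 0.36  0.424] mean 0.401 yaw -39.19 eff6 [0.397 0.414 0.399 0.393]
```

>>> {"fn": "arm_command", "kwargs": {"motion": "0 0 0 0 0 -0.05 0;0 0 0 0 0 -0.05 0;0 0 0 0 0 -0.05 0;0 0 0 0 0 -0.05 0;0 0 0 0 0 -0.05 0;0 0 0 0 0 -0.05 0;0 0 0 0 0 -0.05 0;0 0 0 0 0 -0.05 0;0 0 0 0 0 0 0;0 0 0 0 0 0 0"}}

```text
time_s: 13.07
eef_pos: [0.4793, -0.2456, 0.0527]
eef_rot: [0.0, 0.791, 0.612, -0.001]
wrist_force: [-1.2, 0.3, 1.0]
opening: 0.15
```

```bash
python3 - <<'E'
from h import *
tq(2)
E
```

```text
Tz [0.087 0.036] mean 0.061 yaw -14.55 eff6 [-0.018  0.003]
```

>>> {"fn": "arm_command", "kwargs": {"motion": "0 0 0 0 0 -0.025 0;0 0 0 0 0 -0.025 0;0 0 0 0 0 -0.025 0;0 0 0 0 0 -0.025 0;0 0 0 0 0 0 0;0 0 0 0 0 0 0"}}

```text
time_s: 13.67
eef_pos: [0.4796, -0.2457, 0.0527]
eef_rot: [0.0, 0.757, 0.654, -0.001]
wrist_force: [-0.4, 0.2, 0.1]
opening: 0.153
```

```bash
python3 - <<'E'
from h import *
tq(3)
E
```

```text
Tz [-0.175 -0.215 -0.216] mean -0.202 yaw -8.35 eff6 [-0.213 -0.207 -0.193]
```

>>> {"fn": "arm_command", "kwargs": {"motion": "0 0 0 0 0 -0.02 0;0 0 0 0 0 -0.02 0;0 0 0 0 0 -0.01 0;0 0 0 0 0 0 0;0 0 0 0 0 0 0"}}

```text
time_s: 14.23
eef_pos: [0.4797, -0.2457, 0.0527]
eef_rot: [0.0, 0.738, 0.675, -0.001]
wrist_force: [0.2, -1.3, -1.0]
opening: 0.152
```

```bash
python3 - <<'E'
from h import *
tq(3)
E
```

```text
Tz [-0.291 -0.321 -0.312] mean -0.308 yaw -5.12 eff6 [-0.334 -0.335 -0.322]
```

>>> {"fn": "arm_command", "kwargs": {"motion": "0 0 0 0 0 -0.02 0;0 0 0 0 0 0 0;0 0 0 0 0 0 0"}}

```text
time_s: 14.63
eef_pos: [0.4797, -0.2457, 0.0527]
eef_rot: [0.0, 0.73, 0.683, -0.001]
wrist_force: [-0.6, -1.1, -0.2]
opening: 0.153
```

```bash
python3 - <<'E'
from h import *
tq(3)
E
```

```text
Tz [-0.286 -0.324 -0.298] mean -0.303 yaw -3.82 eff6 [-0.336 -0.348 -0.33 ]
```

Giving at a plateau (~0.31–0.33 N m). I'll keep going until it jams hard.

>>> {"fn": "arm_command", "kwargs": {"motion": "0 0 0 0 0 -0.02 0;0 0 0 0 0 0 0;0 0 0 0 0 0 0"}}

```text
time_s: 15.03
eef_pos: [0.4798, -0.2457, 0.0527]
eef_rot: [0.0, 0.722, 0.692, -0.001]
wrist_force: [0.3, -0.7, 0.5]
opening: 0.155
```

```bash
python3 - <<'E'
from h import *
tq(3)
E
```

```text
Tz [-0.385 -0.341 -0.312] mean -0.346 yaw -2.51 eff6 [-0.337 -0.349 -0.332]
```

>>> {"fn": "arm_command", "kwargs": {"motion": "0 0 0 0 0 -0.02 0;0 0 0 0 0 0 0;0 0 0 0 0 0 0"}}

```text
time_s: 15.43
eef_pos: [0.4798, -0.2457, 0.0527]
eef_rot: [0.0, 0.714, 0.7, -0.001]
wrist_force: [0.4, -1.0, -0.8]
opening: 0.153
```

```bash
python3 - <<'E'
from h import *
tq(3)
E
```

```text
Tz [-0.376 -0.351 -0.359] mean -0.362 yaw -1.21 eff6 [-0.393 -0.409 -0.394]
```

>>> {"fn": "arm_command", "kwargs": {"motion": "0 0 0 0 0 0.06 0;0 0 0 0 0 0.06 0;0 0 0 0 0 0.06 0;0 0 0 0 0 0.06 0;0 0 0 0 0 0.06 0;0 0 0 0 0 0.06 0;0 0 0 0 0 0.06 0;0 0 0 0 0 0.06 0;0 0 0 0 0 0.06 0;0 0 0 0 0 0 0"}}

```text
time_s: 16.42
eef_pos: [0.4787, -0.2455, 0.0527]
eef_rot: [0.001, 0.886, 0.464, -0.002]
wrist_force: [0.2, -0.1, 0.2]
opening: 0.155
```

```bash
python3 - <<'E'
from h import *
tq(3)
E
```

```text
Tz [0.208 0.163 0.161] mean 0.177 yaw -34.44 eff6 [0.605 0.335 0.203]
```

>>> {"fn": "arm_command", "kwargs": {"motion": "0 0 0 0 0 0.02 0;0 0 0 0 0 0.02 0;0 0 0 0 0 0.01 0;0 0 0 0 0 0 0;0 0 0 0 0 0 0"}}

```text
time_s: 16.98
eef_pos: [0.4786, -0.2454, 0.0527]
eef_rot: [0.001, 0.897, 0.443, -0.003]
wrist_force: [-0.5, 0.6, -0.3]
opening: 0.154
```

```bash
python3 - <<'E'
from h import *
tq(3)
E
```

```text
Tz [0.301 0.299 0.313] mean 0.304 yaw -37.45 eff6 [0.317 0.313 0.306]
```

>>> {"fn": "arm_command", "kwargs": {"motion": "0 0 0 0 0 0.022 0;0 0 0 0 0 0 0;0 0 0 0 0 0 0"}}

```text
time_s: 17.38
eef_pos: [0.4785, -0.2454, 0.0527]
eef_rot: [0.001, 0.902, 0.431, -0.003]
wrist_force: [-0.4, -0.7, -0.6]
opening: 0.15
```

```bash
python3 - <<'E'
from h import *
tq(3)
E
```

```text
Tz [0.323 0.268 0.379] mean 0.324 yaw -38.88 eff6 [0.332 0.345 0.327]
```

>>> {"fn": "arm_command", "kwargs": {"motion": "0 0 0 0 0 0.02 0;0 0 0 0 0 0 0;0 0 0 0 0 0 0"}}

```text
time_s: 17.78
eef_pos: [0.4785, -0.2454, 0.0527]
eef_rot: [0.001, 0.907, 0.421, -0.003]
wrist_force: [-0.9, -0.2, -0.4]
opening: 0.152
```

```bash
python3 - <<'E'
from h import *
tq(3)
E
```

```text
Tz [0.381 0.391 0.292] mean 0.355 yaw -40.19 eff6 [0.333 0.345 0.327]
```

>>> {"fn": "arm_command", "kwargs": {"motion": "0 0 0 0 0 0.02 0;0 0 0 0 0 0 0;0 0 0 0 0 0 0"}}

```text
time_s: 18.18
eef_pos: [0.4784, -0.2453, 0.0527]
eef_rot: [0.001, 0.912, 0.411, -0.003]
wrist_force: [-1.1, 0.2, -0.6]
opening: 0.154
```

```bash
python3 - <<'E'
from h import *
tq(3)
E
```

```text
Tz [0.377 0.347 0.336] mean 0.353 yaw -41.5 eff6 [0.359 0.376 0.361]
```

>>> {"fn": "arm_command", "kwargs": {"motion": "0 0 0 0 0 0.014 0;0 0 0 0 0 0 0;0 0 0 0 0 0 0"}}

```text
time_s: 18.58
eef_pos: [0.4784, -0.2453, 0.0527]
eef_rot: [0.001, 0.915, 0.404, -0.003]
wrist_force: [-1.3, -0.2, -1.0]
opening: 0.157
```

```bash
python3 - <<'E'
from h import *
tq(2)
E
```

```text
Tz [0.402 0.395] mean 0.399 yaw -42.4 eff6 [0.399 0.41 ]
```

>>> {"fn": "arm_command", "kwargs": {"motion": "0 0 0 0 0 -0.065 0;0 0 0 0 0 -0.065 0;0 0 0 0 0 -0.065 0;0 0 0 0 0 -0.065 0;0 0 0 0 0 -0.065 0;0 0 0 0 0 -0.065 0;0 0 0 0 0 -0.065 0;0 0 0 0 0 -0.065 0;0 0 0 0 0 -0.065 0;0 0 0 0 0 0 0"}}

```text
time_s: 19.52
eef_pos: [0.4796, -0.2457, 0.0527]
eef_rot: [0.0, 0.744, 0.668, -0.001]
wrist_force: [-1.9, -0.4, 0.8]
opening: 0.15
```

```bash
python3 - <<'E'
from h import *
tq(3)
E
```

```text
Tz [-0.15  -0.164 -0.108] mean -0.141 yaw -6.35 eff6 [-0.617 -0.326 -0.182]
```

>>> {"fn": "arm_command", "kwargs": {"motion": "0 0 0 0 0 -0.02 0;0 0 0 0 0 -0.02 0;0 0 0 0 0 -0.02 0;0 0 0 0 0 0 0;0 0 0 0 0 0 0"}}

```text
time_s: 20.08
eef_pos: [0.4797, -0.2457, 0.0527]
eef_rot: [0.0, 0.724, 0.69, -0.001]
wrist_force: [-0.3, -0.1, -0.0]
opening: 0.151
```

```bash
python3 - <<'E'
from h import *
tq(2)
E
```

```text
Tz [-0.374 -0.314] mean -0.344 yaw -2.71 eff6 [-0.323 -0.327]
```

>>> {"fn": "arm_command", "kwargs": {"motion": "0 0 0 0 0 -0.02 0;0 0 0 0 0 0 0;0 0 0 0 0 0 0"}}

```text
time_s: 20.43
eef_pos: [0.4798, -0.2457, 0.0527]
eef_rot: [0.0, 0.716, 0.698, -0.001]
wrist_force: [0.7, 0.6, 0.2]
opening: 0.154
```

```bash
python3 - <<'E'
from h import *
tq(3)
E
```

```text
Tz [-0.309 -0.309 -0.337] mean -0.319 yaw -1.43 eff6 [-0.329 -0.34  -0.325]
```

>>> {"fn": "arm_command", "kwargs": {"motion": "0 0 0 0 0 -0.025 0;0 0 0 0 0 0 0;0 0 0 0 0 0 0"}}

```text
time_s: 20.83
eef_pos: [0.4799, -0.2457, 0.0527]
eef_rot: [0.001, 0.707, 0.707, -0.001]
wrist_force: [0.5, -1.0, -0.3]
opening: 0.148
```

```bash
python3 - <<'E'
from h import *
tq(2)
E
```

```text
Tz [-0.287 -0.295] mean -0.291 yaw 0.06 eff6 [-0.337 -0.331]
```

>>> {"fn": "arm_command", "kwargs": {"motion": "0 0 0 0 0 -0.015 0;0 0 0 0 0 0 0;0 0 0 0 0 0 0"}}

```text
time_s: 21.18
eef_pos: [0.4799, -0.2457, 0.0527]
eef_rot: [0.001, 0.701, 0.713, -0.001]
wrist_force: [0.5, -0.6, -0.1]
opening: 0.152
```

```bash
python3 - <<'E'
from h import *
tq(3)
E
```

```text
Tz [-0.354 -0.342 -0.331] mean -0.342 yaw 1.01 eff6 [-0.324 -0.33  -0.319]
```

>>> {"fn": "arm_command", "kwargs": {"motion": "0 0 0 0 0 -0.02 0;0 0 0 0 0 0 0;0 0 0 0 0 0 0"}}

```text
time_s: 21.58
eef_pos: [0.4798, -0.2456, 0.0527]
eef_rot: [0.0, 0.692, 0.721, -0.001]
wrist_force: [0.2, 0.7, 0.9]
opening: 0.157
```

```bash
python3 - <<'E'
from h import *
tq(3)
E
```

```text
Tz [ 0.112 -0.018  0.016] mean 0.036 yaw 2.36 eff6 [0.112 0.013 0.001]
```

It has broken free at about 0.39 rad. Next I'll turn it counter-clockwise toward the stop.

>>> {"fn": "arm_command", "kwargs": {"motion": "0 0 0 0 0 -0.08 0;0 0 0 0 0 -0.08 0;0 0 0 0 0 -0.08 0;0 0 0 0 0 -0.08 0;0 0 0 0 0 0 0"}}

```text
time_s: 22.15
eef_pos: [0.4803, -0.2454, 0.0527]
eef_rot: [0.001, 0.556, 0.831, -0.001]
wrist_force: [-0.9, 0.7, -0.2]
opening: 0.147
```

```bash
python3 - <<'E'
from h import *
tq(3);st([.48,-.245,.05])
E
```

```text
Tz [0.053 0.045 0.046] mean 0.048 yaw 22.18 eff6 [-0.543 -0.224 -0.039]
t 22.3 p [ 0.4803 -0.2454  0.0527] yaw_y 22.14 q6 -1.077 op 0.149 F [-0.4  0.8 -0.5] T [ 0.189 -0.116  0.046]
 shift units [ 0.002 -0.001  0.014]
 turn units [-0.0004  0.0021  0.    ]
```

>>> {"fn": "arm_command", "kwargs": {"motion": "0 0 0 0 0 -0.08 0;0 0 0 0 0 -0.08 0;0 0 0 0 0 -0.08 0;0 0 0 0 0 -0.08 0;0 0 0 0 0 -0.08 0;0 0 0 0 0 -0.05 0;0 0 0 0 0 0 0;0 0 0 0 0 0 0"}}

```text
time_s: 22.97
eef_pos: [0.4808, -0.2448, 0.0527]
eef_rot: [0.001, 0.347, 0.938, -0.0]
wrist_force: [-0.1, -0.7, 0.2]
opening: 0.155
```

```bash
python3 - <<'E'
from h import *
tq(3)
E
```

```text
Tz [0.008 0.015 0.033] mean 0.019 yaw 49.36 eff6 [-0.03   0.021  0.034]
```

>>> {"fn": "arm_command", "kwargs": {"motion": "0 0 0 0 0 -0.03 0;0 0 0 0 0 -0.03 0;0 0 0 0 0 -0.03 0;0 0 0 0 0 0 0;0 0 0 0 0 0 0"}}

```text
time_s: 23.53
eef_pos: [0.4808, -0.2447, 0.0527]
eef_rot: [0.001, 0.304, 0.953, -0.0]
wrist_force: [0.1, 0.5, 0.4]
opening: 0.151
```

```bash
python3 - <<'E'
from h import *
tq(3)
E
```

```text
Tz [-0.024 -0.022 -0.032] mean -0.026 yaw 54.59 eff6 [-0.031 -0.003  0.   ]
```

>>> {"fn": "arm_command", "kwargs": {"motion": "0 0 0 0 0 -0.03 0;0 0 0 0 0 -0.02 0;0 0 0 0 0 0 0;0 0 0 0 0 0 0"}}

```text
time_s: 24.02
eef_pos: [0.4809, -0.2447, 0.0527]
eef_rot: [0.001, 0.28, 0.96, 0.0]
wrist_force: [-0.4, -0.5, 0.3]
opening: 0.156
```

```bash
python3 - <<'E'
from h import *
tq(3)
E
```

```text
Tz [-0.128 -0.148 -0.159] mean -0.145 yaw 57.54 eff6 [-0.176 -0.162 -0.156]
```

>>> {"fn": "arm_command", "kwargs": {"motion": "0 0 0 0 0 0.02 0;0 0 0 0 0 0.018 0;0 0 0 0 0 0 0;0 0 0 0 0 0 0.6;0 0 0 0 0 0 0.6;0 0 0 0 0 0 0.6;0 0 0 0 0 0 0.6;0 0 -0.05 0 0 0 0.8;0 0 -0.15 0 0 0 1;0 0 -0.2 0 0 0 1"}}

```text
time_s: 25.0
eef_pos: [0.4754, -0.2409, 0.1271]
eef_rot: [-0.007, 0.301, 0.954, 0.003]
wrist_force: [0.7, -0.8, -0.1]
opening: 0.987
```

>>> {"fn": "arm_command", "kwargs": {"motion": "0 0 -0.18 0 0 0 1;0 0 0 0 0 0 1"}}

```text
time_s: 25.17
eef_pos: [0.4787, -0.2435, 0.1729]
eef_rot: [-0.002, 0.3, 0.954, 0.001]
wrist_force: [1.4, -0.7, 0.7]
opening: 1.001
```

```bash
python3 - <<'E'
from h import *
st([.514,-.153,.16],-20)
for n in("top","side"):
    c=camera(n);u,v=map(int,proj(c,[.49,-.21,.03]));a=c["img"][v-60:v+60,u-75:u+75,::-1];cv2.imwrite(f"pics/{n}3.png",cv2.resize(a,None,fx=4,fy=4,interpolation=cv2.INTER_CUBIC))
    print(n,[(np.round(d["box"]),round(d["conf"],2)) for d in search_frame(n,"tongue_tip")])
E
```

```text
t 25.17 p [ 0.4787 -0.2435  0.1729] yaw_y 55.03 q6 -1.652 op 1.001 F [ 1.4 -0.7  0.7] T [-0.012 -0.051 -0.002]
 shift units [0.114 0.472 0.065]
 turn units [-0.0031 -0.004   1.2506]
top []
side [(array([326., 335., 362., 365.]), 0.88)]
```

View pics/side3.png

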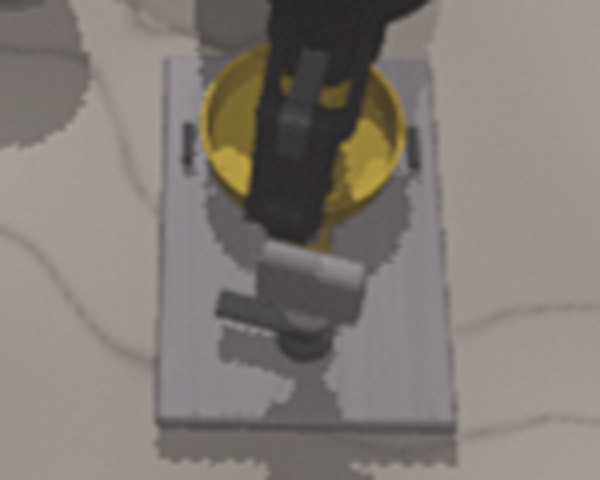

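View pics/top3.png

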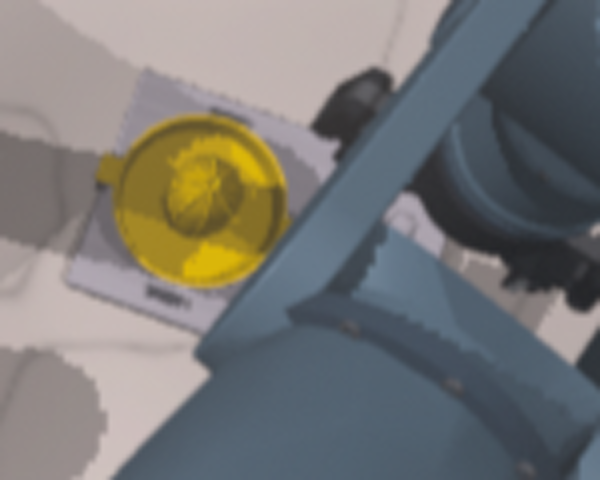

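Side crop: the tongue points left of the tab, about 75° counter-clockwise, and the knob bar is aligned with it. So the tab is free and the shank intact. Next I'll grip the reamer post.

>>> {"fn": "arm_command", "kwargs": {"motion": "0.038 0.157 0 0 0 0 1;0.038 0.157 0 0 0 0 1;0.038 0.157 0 0 0 0 1;0 0 0 0 0 0.115 1;0 0 0 0 0 0.115 1;0 0 0 0 0 0.115 1;0 0 0 0 0 0.115 1;0 0 0 0 0 0.115 1;0 0 0 0 0 0.115 1;0 0 0 0 0 0.115 1"}}

```text
time_s: 26.2
eef_pos: [0.5004, -0.1397, 0.1458]
eef_rot: [-0.026, 0.677, 0.736, -0.005]
wrist_force: [-0.8, -0.5, -0.3]
opening: 1.0
```

>>> {"fn": "arm_command", "kwargs": {"motion": "0 0 0 0 0 0.115 1;0 0 0 0 0 0.115 1;0 0 0 0 0 0.115 1;0 0 0 0 0 0.07 1;0 0 0 0 0 0 1"}}

```text
time_s: 26.62
eef_pos: [0.4938, -0.1362, 0.1356]
eef_rot: [-0.033, 0.826, 0.563, -0.015]
wrist_force: [-0.1, 0.1, -0.7]
opening: 0.999
```

```bash
python3 - <<'E'
from h import *
st([.513,-.154,.10],-20)
E
```

```text
t 26.62 p [ 0.4938 -0.1362  0.1356] yaw_y -21.38 q6 -0.131 op 0.999 F [-0.1  0.1 -0.7] T [-0.074 -0.047  0.018]
 shift units [-0.05   0.134  0.168]
 turn units [-0.0682 -0.0127 -0.0234]
```

>>> {"fn": "arm_command", "kwargs": {"motion": "-0.05 0.134 0 -0.068 -0.013 -0.023 1;0 0 0 0 0 0 1"}}

```text
time_s: 26.78
eef_pos: [0.5137, -0.1546, 0.1302]
eef_rot: [-0.002, 0.818, 0.576, -0.001]
wrist_force: [-0.1, 0.3, 0.0]
opening: 0.999
```

```bash
python3 - <<'E'
from h import *
st([.513,-.154,.08],-20)
E
```

```text
t 26.78 p [ 0.5137 -0.1546  0.1302] yaw_y -19.69 q6 -0.169 op 0.999 F [-0.1  0.3  0. ] T [-0.013 -0.02   0.028]
 shift units [ 0.001 -0.003  0.251]
 turn units [-0.0035 -0.0001  0.0052]
```

>>> {"fn": "arm_command", "kwargs": {"motion": "0 0 0.07 0 0 0 1;0 0 0.07 0 0 0 1;0 0 0.07 0 0 0 1;0 0 0.04 0 0 0 1;0 0 0 0 0 0 1"}}

```text
time_s: 27.2
eef_pos: [0.5093, -0.1521, 0.074]
eef_rot: [-0.007, 0.815, 0.58, -0.003]
wrist_force: [-0.6, -1.3, -0.6]
opening: 1.001
```

```bash
python3 - <<'E'
from h import *
st([.513,-.154,.038],-20)
c=camera("side");u,v=map(int,proj(c,[.51,-.16,.06]));a=c["img"][v-60:v+60,u-75:u+75,::-1];cv2.imwrite("pics/side4.png",cv2.resize(a,None,fx=4,fy=4,interpolation=cv2.INTER_CUBIC))
E
```

```text
t 27.2 p [ 0.5093 -0.1521  0.074 ] yaw_y -19.16 q6 -0.179 op 1.001 F [-0.6 -1.3 -0.6] T [-0.021 -0.049  0.084]
 shift units [-0.004  0.023  0.179]
 turn units [-0.0149 -0.0025  0.0141]
```

View pics/side4.png

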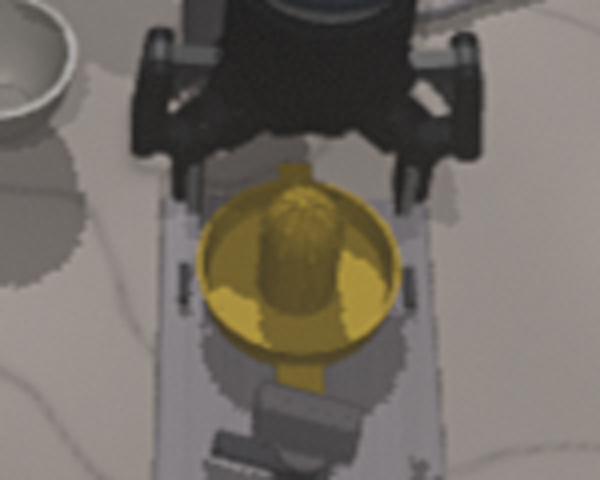

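>>> {"fn": "arm_command", "kwargs": {"motion": "-0.004 0.023 0.05 -0.015 -0.002 0.014 1;0 0 0.05 0 0 0 1;0 0 0.05 0 0 0 1;0 0 0 0 0 0 1"}}

```text
time_s: 27.58
eef_pos: [0.5141, -0.1545, 0.0445]
eef_rot: [0.0, 0.818, 0.575, 0.001]
wrist_force: [-1.1, 1.2, 0.3]
opening: 1.002
```

```bash
python3 - <<'E'
from h import *
st([.513,-.154,.038],-20)
E
```

```text
t 27.58 p [ 0.5141 -0.1545  0.0445] yaw_y -19.86 q6 -0.167 op 1.002 F [-1.1  1.2  0.3] T [ 0.012  0.041 -0.022]
 shift units [ 0.    -0.006  0.032]
 turn units [ 0.0012 -0.0003  0.0023]
```

>>> {"fn": "arm_command", "kwargs": {"motion": "0 -0.005 0.03 0 0 0 1;0 0 0 0 0 0 0.6;0 0 0 0 0 0 0.55;0 0 0 0 0 0 0.3;0 0 0 0 0 0 0;0 0 0 0 0 0 0;0 0 0 0 0 0 0;0 0 0 0 0 0 0;0 0 0 0 0 0 0"}}

```text
time_s: 28.33
eef_pos: [0.5133, -0.1541, 0.0391]
eef_rot: [0.0, 0.818, 0.575, 0.0]
wrist_force: [-0.0, 0.4, -2.2]
opening: 0.427
```

```bash
python3 - <<'E'
from h import *
st([.513,-.154,.2],-20)
c=camera("side");u,v=map(int,proj(c,[.51,-.16,.06]));a=c["img"][v-60:v+60,u-75:u+75,::-1];cv2.imwrite("pics/side5.png",cv2.resize(a,None,fx=4,fy=4,interpolation=cv2.INTER_CUBIC))
for n,z in(("shaker",0.12),("sugar_bowl",.05)):
    camera("top")
E
```

```text
t 28.33 p [ 0.5133 -0.1541  0.0391] yaw_y -19.77 q6 -0.169 op 0.427 F [-0.   0.4 -2.2] T [ 0.039 -0.057 -0.001]
 shift units [ 0.    -0.001 -0.805]
 turn units [ 0.001  -0.0003  0.0038]
```

View pics/side5.png

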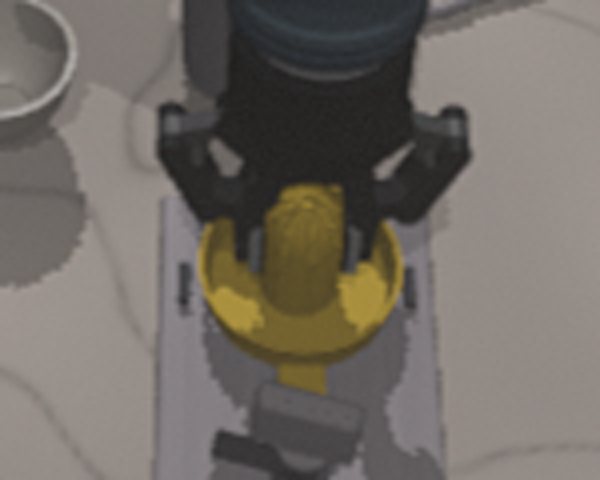

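>>> {"fn": "arm_command", "kwargs": {"motion": "0 0 -0.05 0 0 0 0;0 0 -0.08 0 0 0 0;0 0 -0.08 0 0 0 0;0 0 0 0 0 0 0"}}

```text
time_s: 28.82
eef_pos: [0.512, -0.1534, 0.0825]
eef_rot: [-0.002, 0.818, 0.575, -0.0]
wrist_force: [1.8, 0.2, -1.8]
opening: 0.424
```

```bash
python3 - <<'E'
from h import *
st([.513,-.154,.2],-20)
E
```

```text
t 28.82 p [ 0.512  -0.1534  0.0825] yaw_y -19.78 q6 -0.169 op 0.424 F [ 1.8  0.2 -1.8] T [-0.05  -0.09  -0.025]
 shift units [-0.     0.004 -0.588]
 turn units [-0.0029 -0.001   0.0037]
```

>>> {"fn": "arm_command", "kwargs": {"motion": "0 0 -0.1 0 0 0 0;0 0 -0.1 0 0 0 0;0 0 -0.1 0 0 0 0;0 0 -0.1 0 0 0 0;0 0 -0.1 0 0 0 0;0 0 -0.1 0 0 0 0;0 0 -0.05 0 0 0 0;0 0 0 0 0 0 0"}}

```text
time_s: 29.48
eef_pos: [0.5105, -0.1527, 0.2164]
eef_rot: [-0.003, 0.818, 0.575, -0.001]
wrist_force: [1.0, 0.0, -2.9]
opening: 0.428
```

```bash
python3 - <<'E'
from h import *
st([.481,.232,.21],-20)
c=camera("side");cv2.imwrite("pics/side6.png",c["img"][:,:,::-1])
E
```

```text
t 29.48 p [ 0.5105 -0.1527  0.2164] yaw_y -19.78 q6 -0.169 op 0.428 F [ 1.   0.  -2.9] T [-0.023 -0.064 -0.043]
 shift units [ 1.76  -0.79   0.039]
 turn units [-0.0055 -0.0014  0.0036]
```

View pics/side6.png

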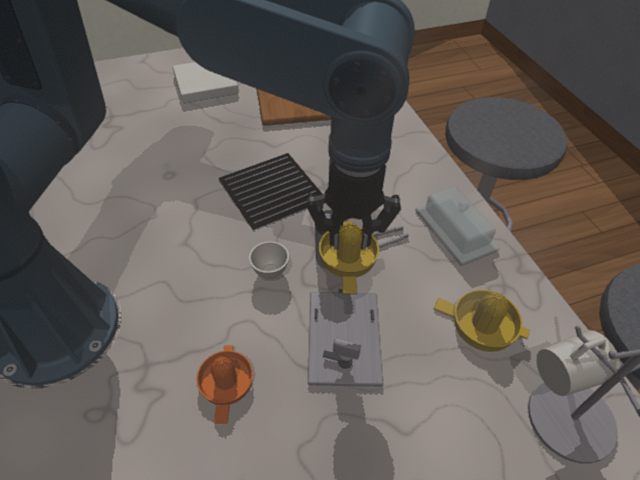

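>>> {"fn": "arm_command", "kwargs": {"motion": "0.12 -0.053 0 0 0 0 0;0.13 -0.058 0 0 0 0 0;0.13 -0.058 0 0 0 0 0;0.13 -0.058 0 0 0 0 0"}}

```text
time_s: 29.87
eef_pos: [0.5001, -0.0428, 0.2098]
eef_rot: [-0.005, 0.821, 0.571, -0.004]
wrist_force: [0.2, -0.5, -1.8]
opening: 0.425
```

```bash
python3 - <<'E'
from h import *
st([.481,.232,.21],-20)
E
```

```text
t 29.87 p [ 0.5001 -0.0428  0.2098] yaw_y -20.32 q6 0.032 op 0.425 F [ 0.2 -0.5 -1.8] T [-0.028 -0.079 -0.017]
 shift units [ 1.255 -0.567  0.005]
 turn units [-0.0115  0.0003 -0.0053]
```

>>> {"fn": "arm_command", "kwargs": {"motion": "0.135 -0.061 -0.005 -0.004 0 -0.002 0;0.135 -0.061 -0.005 -0.004 0 -0.002 0;0.135 -0.061 -0.005 -0.004 0 -0.002 0;0.135 -0.061 -0.005 0 0 0 0;0.135 -0.061 -0.005 0 0 0 0;0.135 -0.061 0 0 0 0 0;0.135 -0.061 0 0 0 0 0;0.13 -0.061 0 0 0 0 0;0.08 -0.04 0 0 0 0 0;0 0 0 0 0 0 0"}}

```text
time_s: 30.7
eef_pos: [0.4665, 0.2267, 0.1958]
eef_rot: [-0.008, 0.818, 0.575, -0.01]
wrist_force: [-0.3, -0.2, -2.6]
opening: 0.423
```

```bash
python3 - <<'E'
from h import *
st([.481,.232,.12],-20)
for n in("side","top"):
    c=camera(n);cv2.imwrite(f"pics/{n}7.png",c["img"][:,:,::-1])
E
```

```text
t 30.7 p [0.4665 0.2267 0.1958] yaw_y -19.85 q6 0.563 op 0.423 F [-0.3 -0.2 -2.6] T [0.013 0.043 0.016]
 shift units [0.052 0.069 0.377]
 turn units [-0.0242  0.0073  0.0026]
```

View pics/side7.png

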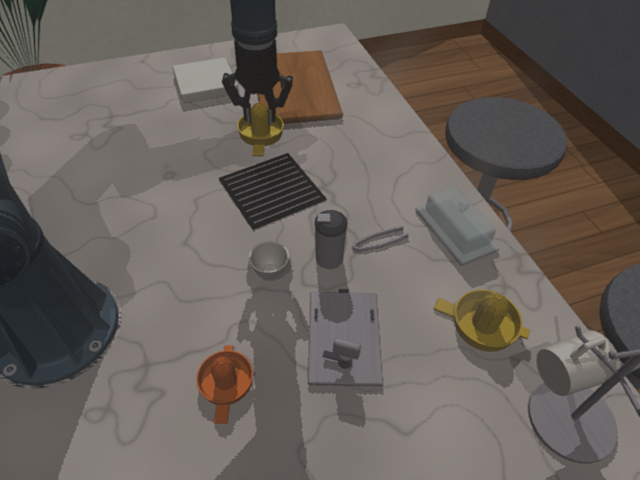

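>>> {"fn": "arm_command", "kwargs": {"motion": "0.052 0.069 0.03 -0.024 0.007 0.003 0;0 0 0.08 0 0 0 0;0 0 0.08 0 0 0 0;0 0 0.08 0 0 0 0;0 0 0.08 0 0 0 0;0 0 0 0 0 0 0"}}

```text
time_s: 31.3
eef_pos: [0.4845, 0.2217, 0.1193]
eef_rot: [0.002, 0.821, 0.57, -0.002]
wrist_force: [-1.1, -0.6, -3.3]
opening: 0.426
```

```bash
python3 - <<'E'
from h import *
st([.481,.232,.05],-20)
c=camera("side")
M=[onz(c,p,.004) for p in[(289,154),(326,194),(253,227),(219,184)]];print(np.mean(M,0))
E
```

```text
t 31.3 p [0.4845 0.2217 0.1193] yaw_y -20.44 q6 0.569 op 0.426 F [-1.1 -0.6 -3.3] T [-0.022  0.038  0.053]
 shift units [ 0.044 -0.035  0.346]
 turn units [ 0.0005  0.0058 -0.0073]
[0.48037322 0.22630104 0.004     ]
```

>>> {"fn": "arm_command", "kwargs": {"motion": "0.035 -0.03 0.05 0 0.006 -0.007 0;0 0 0.08 0 0 0 0;0 0 0.08 0 0 0 0;0 0 0.06 0 0 0 0;0 0 0 0 0 0 0"}}

```text
time_s: 31.77
eef_pos: [0.4857, 0.2304, 0.0678]
eef_rot: [0.002, 0.82, 0.572, 0.005]
wrist_force: [-0.5, -0.4, -2.0]
opening: 0.425
```

```bash
python3 - <<'E'
from h import *
st([.481,.230,.032],-20)
E
```

```text
t 31.77 p [0.4857 0.2304 0.0678] yaw_y -20.17 q6 0.573 op 0.425 F [-0.5 -0.4 -2. ] T [-0.033  0.079  0.051]
 shift units [-0.011 -0.023  0.179]
 turn units [ 0.008  -0.0064 -0.0029]
```

>>> {"fn": "arm_command", "kwargs": {"motion": "-0.011 -0.02 0.04 0.008 -0.006 -0.003 0;0 0 0.04 0 0 0 0;0 0 0.04 0 0 0 0;0 0 0.02 0 0 0 0;0 0 0 0 0 0 0;0 0 0 0 0 0 0"}}

```text
time_s: 32.27
eef_pos: [0.4827, 0.2306, 0.0398]
eef_rot: [0.0, 0.819, 0.574, 0.002]
wrist_force: [-0.2, 1.0, -2.3]
opening: 0.425
```

```bash
python3 - <<'E'
from h import *
st([.481,.230,.031],-20)
E
```

```text
t 32.27 p [0.4827 0.2306 0.0398] yaw_y -19.95 q6 0.571 op 0.425 F [-0.2  1.  -2.3] T [-0.015 -0.014 -0.079]
 shift units [-0.006 -0.007  0.044]
 turn units [ 0.0028 -0.0027  0.0008]
```

Nearly level. I'll lower it slowly until contact.

>>> {"fn": "arm_command", "kwargs": {"motion": "0 0 0.018 0.003 -0.003 0 0;0 0 0.014 0 0 0 0;0 0 0 0 0 0 0;0 0 0 0 0 0 0"}}

```text
time_s: 32.6
eef_pos: [0.4838, 0.2309, 0.0338]
eef_rot: [0.0, 0.819, 0.574, 0.0]
wrist_force: [0.9, -0.7, -2.5]
opening: 0.429
```

```bash
python3 - <<'E'
from h import *
st([.481,.230,.031],-20)
E
```

```text
t 32.6 p [0.4838 0.2309 0.0338] yaw_y -19.95 q6 0.572 op 0.429 F [ 0.9 -0.7 -2.5] T [-0.008 -0.014 -0.006]
 shift units [-0.009 -0.012  0.014]
 turn units [ 0.0011 -0.0004  0.0008]
```

>>> {"fn": "arm_command", "kwargs": {"motion": "0 0 0.01 0 0 0 0;0 0 0 0 0 0 0;0 0 0 0 0 0 0"}}

```text
time_s: 32.85
eef_pos: [0.4842, 0.231, 0.032]
eef_rot: [0.0, 0.819, 0.574, 0.001]
wrist_force: [-0.3, 0.2, -1.8]
opening: 0.419
```

```bash
python3 - <<'E'
from h import *
st([.481,.230,.031],-20)
E
```

```text
t 32.85 p [0.4842 0.231  0.032 ] yaw_y -19.95 q6 0.572 op 0.419 F [-0.3  0.2 -1.8] T [-0.021 -0.022 -0.003]
 shift units [-0.01  -0.013  0.005]
 turn units [ 0.0018 -0.0009  0.0008]
```

>>> {"fn": "arm_command", "kwargs": {"motion": "0 0 0.006 0 0 0 0;0 0 0 0 0 0 0;0 0 0 0 0 0 0"}}

```text
time_s: 33.1
eef_pos: [0.4845, 0.2311, 0.0312]
eef_rot: [0.001, 0.819, 0.574, 0.001]
wrist_force: [0.1, -0.1, -2.0]
opening: 0.425
```

```bash
python3 - <<'E'
from h import *
st([.481,.230,.031],-20)
E
```

```text
t 33.1 p [0.4845 0.2311 0.0312] yaw_y -19.95 q6 0.572 op 0.425 F [ 0.1 -0.1 -2. ] T [-0.031 -0.011  0.032]
 shift units [-0.011 -0.015  0.001]
 turn units [ 0.0024 -0.0013  0.0008]
```

>>> {"fn": "arm_command", "kwargs": {"motion": "0 0 0.006 0 0 0 0;0 0 0 0 0 0 0;0 0 0.006 0 0 0 0;0 0 0 0 0 0 0"}}

```text
time_s: 33.43
eef_pos: [0.4854, 0.2313, 0.0312]
eef_rot: [0.001, 0.819, 0.574, 0.002]
wrist_force: [-1.0, -0.0, -2.4]
opening: 0.429
```

```bash
python3 - <<'E'
from h import *
st([.481,.230,.031],-20)
E
```

```text
t 33.43 p [0.4854 0.2313 0.0312] yaw_y -19.94 q6 0.572 op 0.429 F [-1.  -0.  -2.4] T [-0.018  0.042 -0.018]
 shift units [-0.014 -0.018  0.001]
 turn units [ 0.0033 -0.0018  0.001 ]
```

>>> {"fn": "arm_command", "kwargs": {"motion": "-0.005 -0.01 0.014 0.003 -0.002 0 0;0 0 0 0 0 0 0;0 0 0 0 0 0 0"}}

```text
time_s: 33.68
eef_pos: [0.487, 0.2316, 0.0321]
eef_rot: [0.002, 0.819, 0.574, 0.003]
wrist_force: [-0.9, 0.3, -2.8]
opening: 0.427
```

```bash
python3 - <<'E'
from h import *
st([.481,.230,.029],-20);camera("top");st()
E
```

```text
t 33.68 p [0.487  0.2316 0.0321] yaw_y -19.94 q6 0.573 op 0.427 F [-0.9  0.3 -2.8] T [-0.034  0.023 -0.001]
 shift units [-0.018 -0.026  0.015]
 turn units [ 0.0066 -0.0032  0.0011]
t 33.73 p [0.4868 0.2316 0.0318] yaw_y -19.94 q6 0.573 op 0.434 F [-0.1  0.5 -2.8] T [-0.03 -0.01 -0.02]
```

>>> {"fn": "arm_command", "kwargs": {"motion": "-0.015 -0.025 0.025 0.006 -0.003 0 0"}}

```text
time_s: 33.82
eef_pos: [0.4865, 0.2315, 0.0308]
eef_rot: [0.002, 0.819, 0.574, 0.005]
wrist_force: [2.6, -2.2, 54.5]
opening: 0.423
```

```bash
python3 - <<'E'
from h import *
st([.481,.230,.029],-20);camera("top");camera("top");st([.481,.230,.029],-20)
E
```

```text
t 33.82 p [0.4865 0.2315 0.0308] yaw_y -19.95 q6 0.572 op 0.423 F [ 2.6 -2.2 54.5] T [0.034 0.347 0.023]
 shift units [-0.017 -0.023  0.009]
 turn units [ 0.0089 -0.0055  0.0009]
t 33.92 p [0.4864 0.2315 0.031 ] yaw_y -19.95 q6 0.572 op 0.424 F [ 3.5  0.2 22.3] T [ 0.173  0.204 -0.007]
 shift units [-0.017 -0.023  0.01 ]
 turn units [ 0.0089 -0.0057  0.0008]
```

Contact with the mat. One idle row to relieve the force, then release.

>>> {"fn": "arm_command", "kwargs": {"motion": "0 0 0 0 0 0 0;0 0 0 0 0 0 0"}}

```text
time_s: 34.08
eef_pos: [0.4885, 0.232, 0.0327]
eef_rot: [0.003, 0.819, 0.574, 0.007]
wrist_force: [0.4, 0.8, -3.5]
opening: 0.425
```

```bash
python3 - <<'E'
from h import *
st([.481,.230,.029],-20)
E
```

```text
t 34.08 p [0.4885 0.232  0.0327] yaw_y -19.97 q6 0.572 op 0.425 F [ 0.4  0.8 -3.5] T [ 0.012  0.004 -0.009]
 shift units [-0.022 -0.032  0.018]
 turn units [ 0.0125 -0.0081  0.0006]
```

>>> {"fn": "arm_command", "kwargs": {"motion": "-0.01 -0.015 0.014 0.013 -0.008 0 0"}}

```text
time_s: 34.17
eef_pos: [0.4867, 0.2315, 0.0309]
eef_rot: [0.0, 0.819, 0.574, 0.002]
wrist_force: [0.7, 1.2, 29.8]
opening: 0.424
```

```bash
python3 - <<'E'
from h import *
st([.481,.230,.031],-20)
E
```

```text
t 34.17 p [0.4867 0.2315 0.0309] yaw_y -19.97 q6 0.572 op 0.424 F [ 0.7  1.2 29.8] T [0.249 0.043 0.004]
 shift units [-0.017 -0.024 -0.   ]
 turn units [ 0.0026 -0.0022  0.0006]
```

Level and in contact (about 30 N at the wrist, all through the juicer). Releasing.

>>> {"fn": "arm_command", "kwargs": {"motion": "0 0 0 0.002 -0.002 0 0.7;0 0 0 0 0 0 0.75;0 0 0 0 0 0 0.8;0 0 0 0 0 0 0.9;0 0 0 0 0 0 1"}}

```text
time_s: 34.58
eef_pos: [0.484, 0.2309, 0.028]
eef_rot: [-0.001, 0.819, 0.574, -0.003]
wrist_force: [0.3, 1.0, 0.2]
opening: 0.995
```

```bash
python3 - <<'E'
from h import *
st([.481,.230,.15],-20)
c=camera("side");u,v=map(int,proj(c,[.48,.22,.03]));a=c["img"][v-60:v+60,u-75:u+75,::-1];cv2.imwrite("pics/side8.png",cv2.resize(a,None,fx=4,fy=4,interpolation=cv2.INTER_CUBIC))
E
```

```text
t 34.58 p [0.484  0.2309 0.028 ] yaw_y -19.96 q6 0.572 op 0.995 F [0.3 1.  0.2] T [ 0.009 -0.002 -0.034]
 shift units [-0.012 -0.016 -0.61 ]
 turn units [-0.005   0.0034  0.0006]
```

View pics/side8.png

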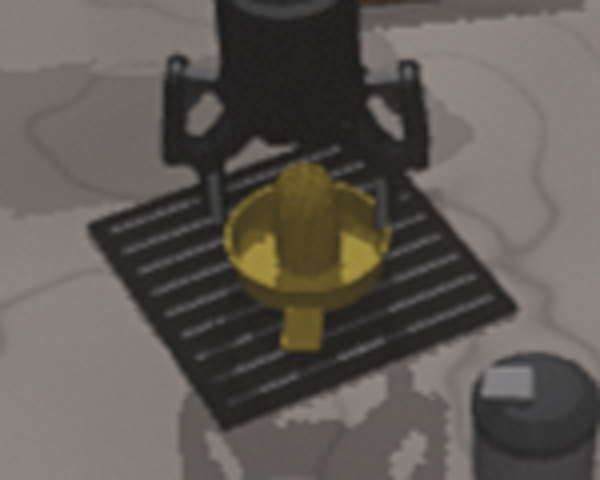

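Upright on the mat and released. I'll retreat upward.

>>> {"fn": "arm_command", "kwargs": {"motion": "0 0 -0.06 0 0 0 1;0 0 -0.12 0 0 0 1;0 0 -0.15 0 0 0 1;0 0 -0.15 0 0 0 1;0 0 -0.15 0 0 0 1;0 0 -0.15 0 0 0 1;0 0 -0.15 0 0 0 1;0 0 0 0 0 0 1"}}

```text
time_s: 35.3
eef_pos: [0.4815, 0.2305, 0.2243]
eef_rot: [-0.003, 0.819, 0.574, -0.007]
wrist_force: [1.1, 0.4, 0.8]
opening: 1.004
```

```bash
python3 - <<'E'
from h import *
st()
for n in("side","top"):
    c=camera(n);cv2.imwrite(f"pics/{n}9.png",c["img"][:,:,::-1])
    if n=="side":
        a=c["img"][285:390,300:400,::-1];cv2.imwrite("pics/cs9.png",cv2.resize(a,None,fx=5,fy=5,interpolation=cv2.INTER_CUBIC))
    else:
        a=c["img"][210:310,330:450,::-1];cv2.imwrite("pics/ct9.png",cv2.resize(a,None,fx=5,fy=5,interpolation=cv2.INTER_CUBIC))
E
```

```text
t 35.3 p [0.4815 0.2305 0.2243] yaw_y -19.95 q6 0.572 op 1.004 F [1.1 0.4 0.8] T [ 0.012 -0.009 -0.006]
```

View pics/side9.png

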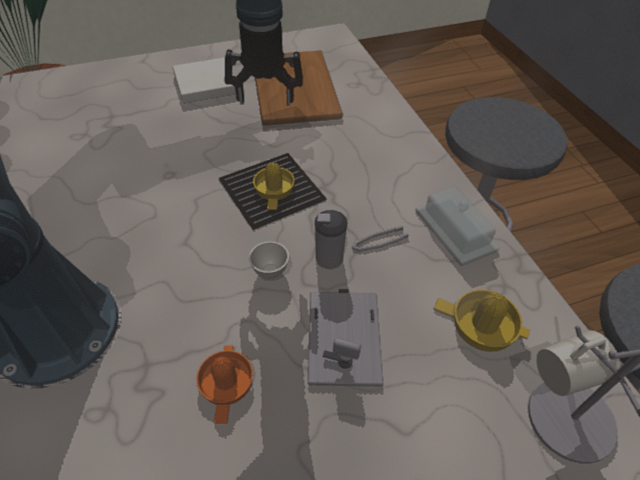

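View pics/ct9.png

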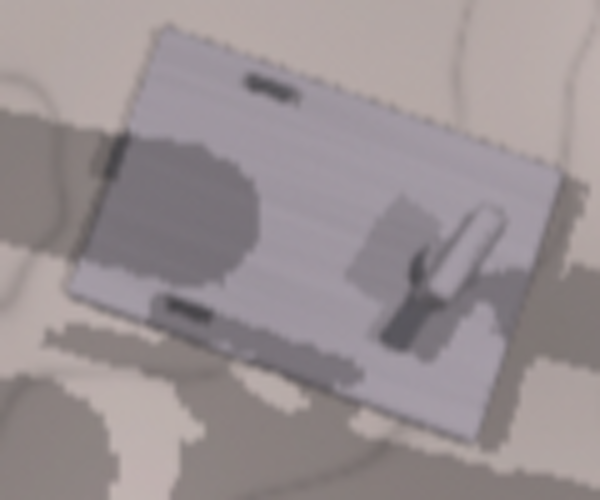

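View pics/top9.png

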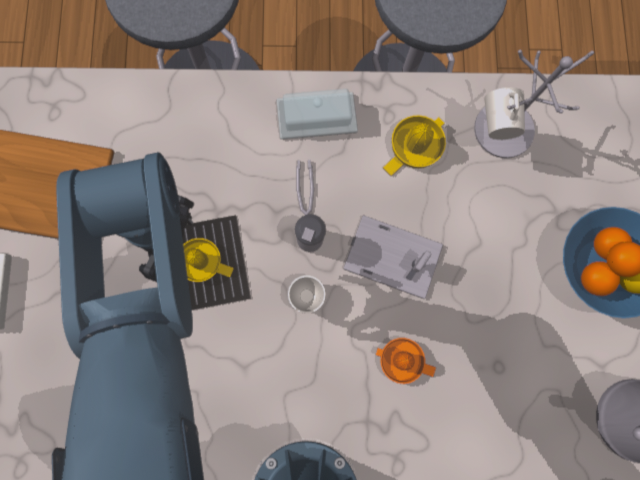

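```bash
python3 - <<'E'
from bench import *
print(hand_in())
E
```

```text
the job is handed in; nothing more can be done
None
```

I freed the seized clamp, swung its tongue to the stop, and moved the small yellow juicer onto the drying mat. I handed in at about 35 s. `hand_in()` gives no verdict, so I have only my own checks to go on.

- **Clamp:** I rocked the knob for five strokes. The firm twists settled at about 0.39–0.40 N m, below the 0.57 N m shear limit. It broke free at about 0.39 rad. I then turned it counter-clockwise until I felt the stop, at about 1.30 rad by my reference. The last pictures show the knob bar and tongue still in line there, so the shank appears intact.
- **Juicer:** I gripped it by the reamer post and carried it over the shaker. It now stands upright near the middle of the mat, with the whole dish on it.
- **Other things:** The other items look unmoved in both camera views. The gripper is open, about 0.2 m above the mat and touching nothing.

**Weak points:**
- **Set-down:** It took several tries. Small moves drifted a few millimetres, and one press went through the juicer at 54 N at the wrist, falling to about 22 N. That is under the 120 N wrist limit but not as gentle as I wanted. I let go at about 30 N.
- **First stroke:** The first counter-clockwise stroke gained almost nothing.
- **Readings:** Wrist torque readings were noisy, by about 0.05 N m, so I also used the last joint's effort.

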